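Clamp a microplate in the bench shaker

ROBOT

A 6-joint arm with a two-finger parallel gripper is mounted at the origin on a cart in front of the work surface, level with it; the furniture and walls round the work are solid. World frame = base frame: x ahead of the robot, y to its left, z up, the work surface at z = 0. Lengths are in m, angles in degrees, forces in N, time in s.
With the tool pointing down it reaches from about 0.25 to 0.775 m from the base axis. Payload 4 kg.
Tool frame: the origin (TCP) lies between the finger pads; the fingertips stand 25 mm ahead of it and the grasp point (between the pads) lies 6 mm ahead of it; z points along the fingers, y is the direction in which the jaws open and shut (so a half turn about z gives the same grasp; the last joint's range is limited). The gripper opens to 85 mm and grips with 20 to 120 N. Pads are 22 mm wide; open, the fingers measure 114 mm over their backs; the gripper's body (76 mm by 85 mm) begins 54 mm behind the grasp point. The pads swing forward as they close: fully open they stand 13 mm farther back than shut.
Start: joints at [71.385, 4.996, 78.535, -0, 96.463, -5.907], TCP at [0.121, 0.537, 0.256] pointing down, gripper open.
Joint ranges: [-177.83, 177.83], [-43.37, 116.18], [15.69, 146.23], [-61.86, 241.86], [9.47, 152.12], [-147.06, 147.06]. Speed limits (degrees/s): [159.86, 159.86, 180, 180, 180, 180].

INTERFACE

Orientations are given as a 3x3 rotation matrix whose columns are the frame's x, y, z axes.
In Python, from rig import arm, jaws, solve_ik, status, viewer gives the robot as it stands. Calls block until the motion is done:
- arm.movep(position, orientation): joint-space move of the TCP to a pose.
- arm.move_straight(position, feed=0.15, attitude=None, max_force=None): straight line of the TCP; attitude=None keeps the orientation; feed is the mean speed in m/s. With max_force (N) it stops when the force on the tool has changed by that much, and returns True; else False.
- arm.move_joints(angles): joint-space move.
- jaws.gripper_to(opening): opening from 0.0 (shut) to 1.0 (fully open); the grip force is fixed at half the most; returns when the fingers have stopped.
- arm.hold(seconds).
- solve_ik(position, orientation): joint angles nearest the present ones, or None.
- status.read_state(): the state.
- viewer.grab_frame(name): name is "scene" or "top"; returns a dict with "img" (384x512x3 uint8, blue, green, red), "intrinsics" (3x3 intrinsics, pixels), "dist_coeffs" ([k1, k2, p1, p2, k3] as OpenCV has them; the pictures are not rectified), "R" (3x3) and "t" (3): a world point X has camera coordinates R X + t. Camera axes: x right, y down, z forward; pixel columns grow to the right and rows downward; lengths in m; the calibration is good to about 2 mm. A picture is of the moment at which its call begins. There is no depth.
A pose or a line that the arm cannot do raises arm.IKError and nothing moves.
- arm.close_job(): hands the job in, once; it reports no verdict.
The state is a dict: "clock": time; "joint_pos": joint angles; "joint_velocities": joint speeds; "tau": joint torques, N m; "tool_pos": TCP position; "tool_rot": TCP orientation; "wrist_force": force on the tool from outside, world axes, zero at the start; "ft_torque": the same for the moment, N m; "grip_width": opening from 0.0 (shut) to 1.0 (fully open).
Only numpy, scipy, OpenCV 4.12 (cv2) and the standard library are available. Lean on these libraries where they do the work, as an engineer would, in place of code of your own. Each camera call takes 0.05 s, during which the arm holds its last target. There are 200 camera calls.

TASK

Get the microplate ready for shaking: flick the shaker's clamp lever up to release the jaw, slide the plate along the platform until it sits fully home against the end stop, then press the lever down until the plate is clamped firmly. The plate is brittle plastic, so push it and clamp it by feel, without forcing, and leave the other things on the bench alone.

Things in the scene. Friction and masses are not known exactly. Their poses are not given: they have to be found in the camera images.
- shaker: Plate shaker fixed to the bench: white housing, aluminium platform, top 80 mm above the bench. Origin on the bench; x is the way the plate slides in (away from the robot), y left, z up. Platform spans x -122 to +130, y -85 to +72 mm. The plate slides along y = 0 between a fence 16 mm high on the left and low guides on the right, with about 5 mm side play.
- stop_face (a point): Middle of the end stop's rubber face (faces -x; axes as the shaker's), 7 mm above the platform. Rigid: approach slowly, about 20 mm/s. Stop and fence are one steel corner bracket screwed on by hand, so it sits up to 5 mm along x and 1.5 mm along y off its middle place; the lever angle where the jaw grips differs with it and must be felt.
- plate_center (a point): Centre, half-way up, of the loose white 96-well microplate: 127.8 mm along x (sliding direction), 85.5 along y, 14.4 high, about 0.1 kg. Starts on the platform, front half between fence and guides, short of the jaw. Home: centre 63.9 mm before stop_face. Too wide to grip: push the middle of its near end face (1 to 3 N slides it; over 25 N by the fingers breaks it).
- lever (a joint): Angle (rad) of the clamp lever right of the platform, about a level axle parallel to the shaker's x. 0 = fully down (handle points to -y, 0.25 rad below level), 1.0 = fully up (0.75 rad above level). Starts down. Stiff friction hinge: stays where left; about 6 N at lever_grip swings it. Moves the jaw 13.8 mm per rad.
- lever_pivot (a point): Point on the lever's axle, 104 mm above the bench, at x 60, y -65 mm of the shaker; its axes are the shaker's (fixed, it does not turn).
- lever_grip (a point): Centre of the lever's black paddle, 68 mm from the axle; 36 mm long, 18 wide (along x), 10 thick. Pinch it across its width from above and lift in an arc, or press on its top. Clamping: it swings freely from up until the jaw meets the plate at 0.4 to 0.75 rad, then the push needed rises: 8 N lightly held, 10 to 14 N firm, over 20 N cracks the plate. Let go, it stays clamped.
- jaw: Rubber-faced jaw 40 mm long (along x), moved by the lever to +y (towards the fence). Origin: middle of the lower edge of its face, just above the platform. Lever down and no plate: it sticks 9 mm into the plate's way; lever up: it stands clear. More than 90 N of it on the plate cracks the plate.
- microscope: Binocular microscope, fixed furniture left of the shaker, about 271 mm deep (x), 166 mm wide and 350 mm high. Nothing to do with it; keep the arm clear of it, passing in front of it.
- oil_bottle: Bystander: small white bottle with a red cap, 26 mm across, 50 mm high, by the right side of the shaker. Origin at its underside.
- cover_slips: Bystander: small blue and white box, 31 x 31 x 14 mm. Origin at its underside.
- pen: Bystander: thin white pen lying down, 145 mm long. Origin at its underside.
- forceps: Bystander: steel forceps lying down, 132 mm long. Origin at its underside.
- tally_counter: Bystander: white hand counter with a button on top, 29 x 42 x 45 mm. Origin at its underside.
- eraser: Bystander: eraser in a blue sleeve, 19 x 42 x 12 mm. Origin at its underside.

How it is judged (in metres and radians):
On the way, in this order (a step that is already met when the one before it is completed fails the run):
1. the lever is up (above 0.8 rad), the jaw released (value of joint lever above 0.8 rad), for 0.2 s.
2. the plate is home against the end stop (within 2 mm) with the jaw still open (x of plate_center in the frame of stop_face above -0.0659 m and angle between plate_center's own z axis and vertical below 0.04 rad and value of joint lever above 0.75 rad), for 0.2 s.
3. the lever is pressed down and the jaw bears on the plate with more than 10 N (contact force between jaw and plate above 10 N and value of joint lever below 0.75 rad), for 0.2 s.
At the end, for the whole second after the job is handed in: The plate lies flat and straight (within 0.02 rad), its leading end within 2 mm of the end stop; the lever is down (below 0.75 rad) and the jaw, by itself, clamps the plate with more than 10 N (all of step 3 and x of plate_center in the frame of stop_face above -0.0659 m and angle between plate_center's own z axis and vertical below 0.04 rad and angle between the x axis of plate_center and the x axis of shaker, either way round below 0.02 rad); the robot touches nothing.
It fails at once if the jaw squeezes the plate with more than 90 N (contact force between jaw and plate above 90 N).
It fails at once if the fingers press on the plate with more than 25 N (contact force between the fingers and plate above 25 N).
It fails at once if a bystander is moved by more than 20 mm (distance of any of oil_bottle, cover_slips, pen, forceps, tally_counter, eraser from where it was at the start of the episode above 0.02 m).
It also fails if it takes over 69 s, if anything falls off the work surface, if the arm or the gripper's body presses on something with over 40 N, if the wrist force passes 120 N, or if a joint passes its speed limit or range.

## Working session

There is one attempt and no reset: what is moved stays moved. The work goes in short steps, each a Python script; the robot and the scene stay as the last script left them, time stands still between calls to the robot, and variables do not carry over. Pictures are saved under pics/ and viewed, about 8 in all and at most 12, crops included, and the job is handed in when it is done.

```bash
mkdir -p pics; python3 - <<'E'
from rig import viewer,status
import cv2,pickle
for n in("scene","top"):
    f=viewer.grab_frame(n); pickle.dump(f,open(n+'0.pkl','wb')); cv2.imwrite(f'pics/{n}0.png',f['img'])
    print(n,f['intrinsics'],f['dist_coeffs'],f['R'],f['t'],-f['R'].T@f['t'])
print(status.read_state())
E
```

```text
scene [[411.19982765   0.         255.72494815]
 [  0.         411.19982765 184.47526116]
 [  0.           0.           1.        ]] [0.03509015 0.         0.         0.         0.        ] [[ 0.4984193  -0.86692638 -0.00410563]
 [-0.42731561 -0.24154919 -0.87123783]
 [ 0.75430735  0.43599615 -0.49084395]] [-0.23826121  0.3212949   0.82517368] [-0.36638626 -0.48871894  0.68397758]
top [[473.97161346   0.         258.46844919]
 [  0.         473.97161346 182.92190653]
 [  0.           0.           1.        ]] [-0.19446848  0.          0.          0.          0.        ] [[ 0.01394936 -0.99982143  0.01274857]
 [-0.9841659  -0.01598181 -0.17652781]
 [ 0.17670003 -0.01008426 -0.98421309]] [0.02181142 0.52842027 1.27957909] [0.29364729 0.04315624 1.3523813 ]
{'clock': 0.1, 'joint_pos': array([ 7.13839714e+01,  5.03627357e+00,  7.86160473e+01,  5.97909290e-04,
        9.64631048e+01, -5.90671813e+00]), 'joint_velocities': array([ 0.02726157, -0.1169571 , -0.13626078,  0.02433437, -0.06706161,
        0.03174126]), 'tau': array([ 2.29482932e-03, -3.53015399e+01, -3.14218569e+01, -1.22610313e-04,
        7.95896369e-03,  4.82184362e-06]), 'tool_pos': array([0.12087252, 0.53614779, 0.25524312]), 'tool_rot': array([[-9.75498991e-01,  2.20002935e-01, -6.52922386e-04],
       [ 2.20003796e-01,  9.75497154e-01, -1.90584333e-03],
       [ 2.17632803e-04, -2.00279365e-03, -9.99997971e-01]]), 'wrist_force': array([-0.12195614,  1.12600851, -0.39908458]), 'ft_torque': array([ 0.01507272,  0.00341885, -0.03142067]), 'grip_width': 1.0009399849348979}
```

View pics/scene0.png

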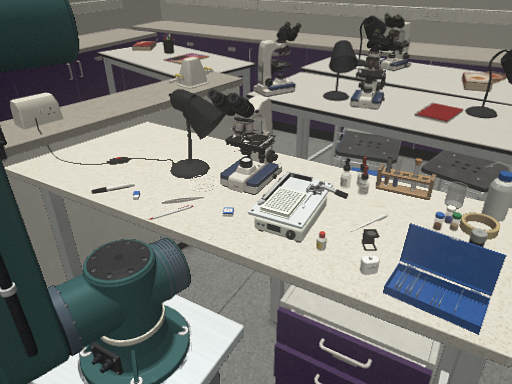

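View pics/top0.png

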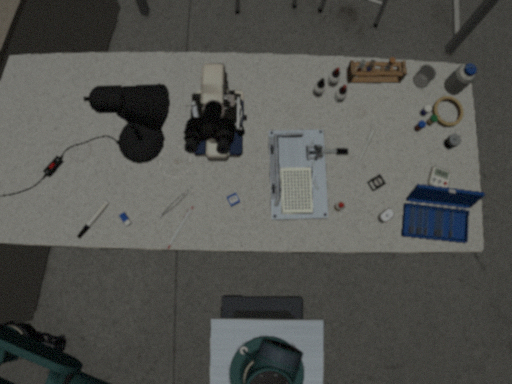

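The scene view shows the shaker around (290,205) with the lever paddle at (341,193). In the top view the shaker spans about (270–327, 130–218), with the plate at (296,190) and the paddle at (342,151). I'll zoom in on both.

```bash
python3 - <<'E'
import pickle,cv2,numpy as np
t=pickle.load(open('top0.pkl','rb'))['img'];s=pickle.load(open('scene0.pkl','rb'))['img']
a=cv2.resize(t[122:226,256:361],None,fx=5.7,fy=5.7,interpolation=cv2.INTER_CUBIC)
cv2.imwrite('pics/c_top.png',cv2.convertScaleAbs(a,alpha=1.5))
b=cv2.resize(s[165:250,240:355],None,fx=6.9,fy=6.9,interpolation=cv2.INTER_CUBIC)
cv2.imwrite('pics/c_scene.png',b);print(a.shape,b.shape)
E
```

```text
(593, 598, 3) (586, 794, 3)
```

View pics/c_top.png

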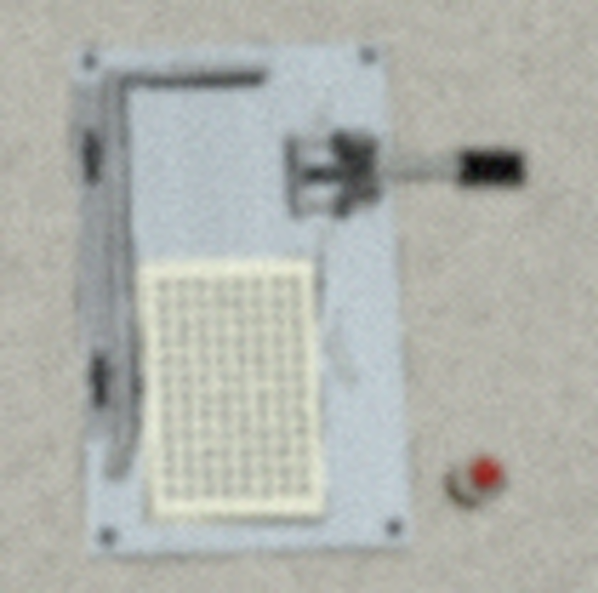

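View pics/c_scene.png

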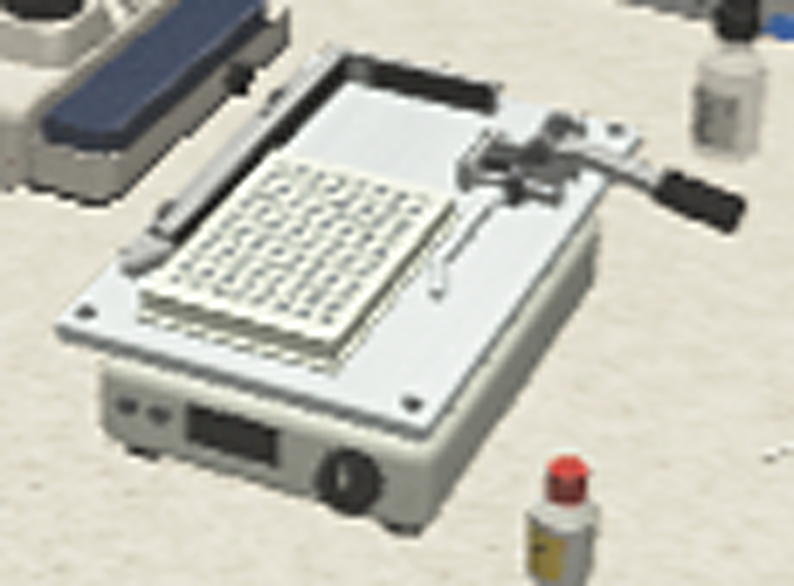

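The crops show the platform corners, the plate and the paddle (top crop (491,168); scene crop (700,200)) clearly. The red-capped oil bottle is near the platform's right front, and the stop face is at top crop row ~87. Next I fit the poses.

```bash
cat > h.py <<'E'
import pickle,cv2,numpy as np
from scipy.optimize import least_squares
F={n:pickle.load(open(n+'0.pkl','rb')) for n in('scene','top')}
def px(n,uv,s=None):
    s,o={'top':(5.7,(256,122)),'scene':(6.9,(240,165))}[n]
    return (np.array(uv,float)+.5)/s-.5+o
def proj(n,P):
    f=F[n];return cv2.projectPoints(np.float64(P).reshape(-1,1,3),cv2.Rodrigues(f['R'])[0],f['t'],f['intrinsics'],f['dist_coeffs'])[0].reshape(-1,2)
def onz(n,uv,z):
    f=F[n];p=cv2.undistortPoints(px(n,uv).reshape(-1,1,2),f['intrinsics'],f['dist_coeffs']).reshape(-1,2)
    d=np.c_[p,np.ones(len(p))]@f['R'];c=-f['R'].T@f['t'];return c+d*((z-c[2])/d[:,2])[:,None]
E
python3 - <<'E'
from h import *
np.set_printoptions(precision=4,suppress=True)
L=np.array([[130,72,80],[130,-85,80],[-122,72,80],[-122,-85,80]])/1e3
T=px('top',[(72,45),(384,45),(90,553),(409,548)]);S=px('scene',[(340,48),(640,130),(57,328),(430,435)])
def W(p,L):
    c,s=np.cos(p[2]),np.sin(p[2]);return L@np.array([[c,s,0],[-s,c,0],[0,0,1]])+[p[0],p[1],0]
for use in (('top',),('scene',),('top','scene')):
    r=least_squares(lambda p:np.concatenate([(proj(n,W(p,L))-{'top':T,'scene':S}[n]).ravel() for n in use]),[.45,-.05,0])
    print(use,r.x,np.degrees(r.x[2]),r.fun.round(1))
p=r.x
c,s=np.cos(p[2]),np.sin(p[2])
def loc(X): d=X-[p[0],p[1],0];return d@np.array([[c,-s,0],[s,c,0],[0,0,1]])
print('plate corners loc',loc(onz('top',[(140,265),(314,260),(326,515),(151,521)],.0944)))
print('scene plate',loc(onz('scene',[(278,152),(458,200),(335,350),(142,292)],.0944)))
g=np.array([60,-65-68*np.cos(.25),104-68*np.sin(.25)])/1e3
print('paddle meas',loc(onz('top',[(491,168)],g[2])),loc(onz('scene',[(700,200)],g[2])),'pred',g,W(p,g[None]))
print('stop top edge',loc(onz('top',[(130,87),(265,84)],.094)),'scene base',loc(onz('scene',[(350,85),(495,110)],.080)))
print('bottle cap',onz('top',[(487,472)],.05),onz('scene',[(568,465)],.05))
E
```

```text
('top',) [ 0.5473 -0.0706  0.0365] 2.088445169112021 [-0.4 -0.2  0.7 -1.  -1.1  0.8  0.8  0.3]
('scene',) [ 0.5486 -0.0745  0.0293] 1.678998891492609 [-2.2  1.   2.2  0.5 -0.2 -0.9  0.1 -0.5]
('top', 'scene') [ 0.5481 -0.0725  0.034 ] 1.9482438594687173 [ 0.4 -0.5  1.5 -1.2 -0.5  0.4  1.3  0.1 -3.1  0.9  1.4  0.3 -0.8 -0.9
 -0.5 -0.7]
plate corners loc [[ 0.0148  0.044   0.0944]
 [ 0.0159 -0.0394  0.0944]
 [-0.1067 -0.0403  0.0944]
 [-0.1078  0.0422  0.0944]]
scene plate [[ 0.0164  0.0399  0.0944]
 [ 0.0145 -0.0417  0.0944]
 [-0.1091 -0.0421  0.0944]
 [-0.1068  0.0402  0.0944]]
paddle meas [[ 0.0618 -0.129   0.0872]] [[ 0.072  -0.1254  0.0872]] pred [ 0.06   -0.1309  0.0872] [[ 0.6125 -0.2013  0.0872]]
stop top edge [[ 0.1028  0.0462  0.094 ]
 [ 0.1034 -0.0193  0.094 ]] scene base [[ 0.1093  0.0473  0.08  ]
 [ 0.1175 -0.0186  0.08  ]]
bottle cap [[ 0.4703 -0.2016  0.05  ]] [[ 0.4744 -0.2008  0.05  ]]
```

```bash
cat >> h.py <<'E'
np.set_printoptions(precision=4,suppress=True)
SH=np.array([.5481,-.0725,.034])
c_,s_=np.cos(SH[2]),np.sin(SH[2]); RS=np.array([[c_,-s_,0],[s_,c_,0],[0,0,1]])
def w(l): return RS@np.array(l,float)+[SH[0],SH[1],0]
def lv(q,r=.068): # paddle centre (shaker frame), lever angle q
    a=q-.25; return np.array([.060,-.065-r*np.cos(a),.104+r*np.sin(a)])
def Rpinch(t,sg): # tool tilt t about shaker x: approach=(0,-sin t,-cos t); y along +-shaker x
    z=np.array([0,-np.sin(t),-np.cos(t)]); y=np.array([sg,0,0.]); return RS@np.c_[np.cross(y,z),y,z]
def Rpush(t=0): # tool y along shaker y
    z=np.array([0,-np.sin(t),-np.cos(t)]); y=np.array([0,np.cos(t),-np.sin(t)]); return RS@np.c_[np.cross(y,z),y,z]
E
python3 - <<'E'
from h import *
from rig import arm,jaws,solve_ik,status
for sg in(1,-1):
    for q,t in((0,0),(0,-.25),(.5,.3),(.95,.7),(.95,.4)):
        R=Rpinch(t,sg); P=w(lv(q))-R[:,2]*.006; j=solve_ik(P,R); print(sg,q,t,P,j)
        j=solve_ik(P-R[:,2]*.06,R); print('   back',j)
for t in(0,.3,.5): R=Rpush(t);print(t,solve_ik(w(lv(.6))-R[:,2]*.025,R))
print(solve_ik(w([-.13,0,.11]),Rpush()),solve_ik(w([-.02,0,.11]),Rpush()))
E
```

```text
1 0 0 [ 0.6125 -0.2013  0.0932] [-23.2268  21.4635  77.5172  -0.      81.0192 -25.1748]
   back [-23.2268  19.1954  73.45    -0.      87.3546 -25.1748]
1 0 -0.25 [ 0.6126 -0.2028  0.093 ] [-29.0484  25.4716  73.1501  12.2463  88.8953 -32.0408]
   back [-30.1216  24.126   68.1854  12.1544  95.2888 -31.752 ]
1 0.5 0.3 [ 0.6125 -0.1995  0.1266] [-15.5605  17.552   80.2637 -16.7846  77.4088 -14.5119]
   back [-13.9786  15.0811  76.6613 -16.6135  83.6788 -14.7494]
1 0.95 0.7 [ 0.6119 -0.1835  0.1524] [ -4.4666  17.3113  84.3405 -41.0734  76.9995   2.7306]
   back [ -0.8052  15.3129  81.3574 -40.4003  83.1323   2.2132]
1 0.95 0.4 [ 0.612  -0.1851  0.1533] [-11.7256  15.9574  80.3302 -22.68    78.9086 -10.1998]
   back [ -9.5757  13.7984  76.5699 -22.5142  85.1978 -10.4942]
-1 0 0 [ 0.6125 -0.2013  0.0932] None
   back None
-1 0 -0.25 [ 0.6126 -0.2028  0.093 ] None
   back None
-1 0.5 0.3 [ 0.6125 -0.1995  0.1266] None
   back None
-1 0.95 0.7 [ 0.6119 -0.1835  0.1524] None
   back None
-1 0.95 0.4 [ 0.612  -0.1851  0.1533] None
   back None
0 [ -23.0644   19.1363   73.6263   -0.       87.2374 -115.0124]
0.3 [ -14.8831   16.3928   78.8253  -16.6871   80.0902 -104.6173]
0.5 [ -9.4459  16.2784  81.9559 -28.7976  77.3247 -96.0554]
[ -18.0722   -6.6775  107.0152   -0.       79.6623 -110.0203] [ -13.9832    7.207    93.07     -0.       79.723  -105.9312]
```

```bash
python3 - <<'E'
from h import *
from rig import arm,jaws,status,viewer
arm.movep([.13,.36,.30],status.read_state()['tool_rot'])
R=Rpinch(0,1)
arm.movep([.38,-.14,.30],R)
jaws.gripper_to(.55)
arm.movep(w(lv(0))+[0,0,.075],R)
f=viewer.grab_frame('scene')
cv2.imwrite('pics/a1.png',cv2.resize(f['img'][130:250,240:380],None,fx=5,fy=5,interpolation=cv2.INTER_CUBIC))
s=status.read_state();print(s['clock'],s['tool_pos'],s['wrist_force'],s['grip_width'])
E
```

```text
4.4667 [ 0.6125 -0.2015  0.1643] [ 0.9178 -0.0991  0.6535] 0.5511679461095008
```

View pics/a1.png

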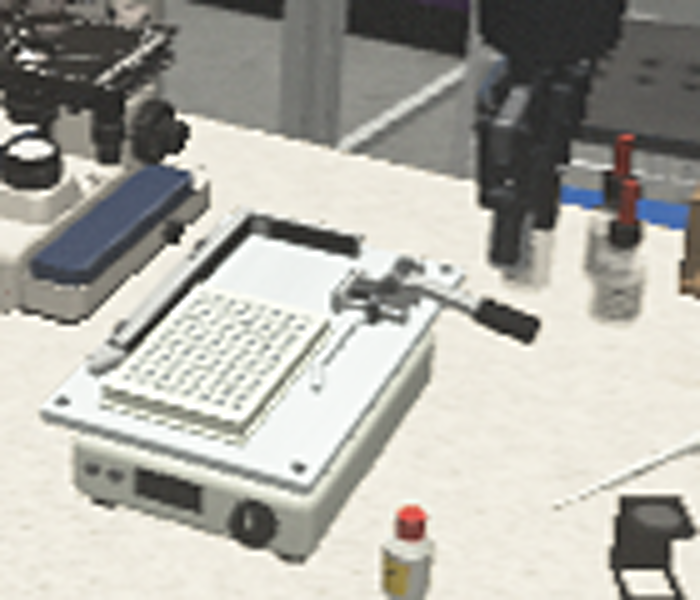

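The fingers straddle the paddle: tips at crop (505,262) and (547,225), paddle centre at about (510,320). I'll check this against the projection.

```bash
python3 - <<'E'
from h import *
def c(P): return (proj('scene',P)-[240,130]+.5)*5-.5
print('paddle ends pred',c([w(lv(0,r)) for r in(.05,.068,.086)]))
tip=w(lv(0))+[0,0,.075-.025]
print('tip mid',c(tip), 'pm x25',c([tip+RS[:,0]*.03,tip-RS[:,0]*.03]))
# platform corners
print(c([w(l) for l in([.13,.072,.08],[.13,-.085,.08],[-.122,.072,.08],[-.122,-.085,.08])]))
f=F['top'];print('top paddle ends',(proj('top',[w(lv(0,r)) for r in(.05,.068,.086)])-[256,122]+.5)*5.7-.5)
E
```

```text
paddle ends pred [[480.6929 317.5965]
 [509.9563 331.7432]
 [539.4926 346.0191]]
tip mid [[518.9077 253.7515]] pm x25 [[535.2823 230.8789]
 [501.8626 277.569 ]]
[[230.8638 214.0942]
 [470.4633 270.3608]
 [ 37.1435 407.9242]
 [309.0572 486.8282]]
top paddle ends [[461.3343 169.7381]
 [495.1205 171.5221]
 [528.5767 173.3018]]
```

```bash
python3 - <<'E'
from h import *
from rig import arm,jaws,status,viewer
R=Rpinch(0,1)
P=w(lv(0))-R[:,2]*.006
print('hit',arm.move_straight(P,feed=.08,max_force=6))
def st(): s=status.read_state();print(s['clock'],s['tool_pos'],RS.T@s['wrist_force'],s['ft_torque'],s['grip_width'])
st()
for o in(.4,.32,.26):
    jaws.gripper_to(o);st()
E
```

```text
hit False
5.4833 [ 0.613  -0.2015  0.0939] [0.8989 0.1475 0.0473] [ 0.0056 -0.0038  0.0665] 0.5507450730702993
5.7667 [ 0.6128 -0.2014  0.0938] [-0.5003  0.2101  0.3099] [-0.0353 -0.0647  0.0383] 0.40185242950848066
6.0083 [ 0.6125 -0.2013  0.0932] [-0.2546  0.3539 -0.0899] [-0.0267 -0.0134 -0.0151] 0.32343725663018613
6.2333 [ 0.6125 -0.2013  0.0931] [ 0.257  -0.1304  0.3609] [ 0.0015 -0.0406  0.0146] 0.2659790135761266
```

```bash
python3 - <<'E'
from h import *
from rig import arm,jaws,status,viewer
def st(*a): s=status.read_state();print(*a,s['clock'],s['tool_pos'],RS.T@s['wrist_force'],s['grip_width'])
jaws.gripper_to(0.0);st('grip')
for q in np.linspace(.1,1.0,10)-.03:
    R=Rpinch(.75*q,1)
    hit=arm.move_straight(w(lv(q))-R[:,2]*.006,feed=.05,attitude=R,max_force=40); st(round(q,2),hit)
    if hit: break
f=viewer.grab_frame('scene')
cv2.imwrite('pics/a2.png',cv2.resize(f['img'][130:250,240:380],None,fx=5,fy=5,interpolation=cv2.INTER_CUBIC))
E
```

```text
grip 6.45 [ 0.6139 -0.2012  0.0934] [ 6.3696 -1.0341 -1.6097] 0.1984223211728984
0.07 False 6.7 [ 0.6139 -0.2018  0.0978] [ 6.4062 -0.372  -3.8144] 0.201158045376271
0.17 False 6.9833 [ 0.6139 -0.2021  0.104 ] [ 6.8573 -1.1165 -5.2697] 0.19580515548079397
0.27 False 7.2667 [ 0.6139 -0.2019  0.1099] [ 7.078  -1.3888 -7.3635] 0.2001726769265138
0.37 False 7.55 [ 0.6138 -0.2011  0.1159] [ 8.4036 -2.8173 -8.5806] 0.19602370972752206
0.47 False 7.8333 [ 0.6138 -0.1996  0.1223] [  8.9347  -3.1443 -10.4883] 0.19816170152764356
0.57 False 8.1167 [ 0.6137 -0.1975  0.1285] [ 9.541  -4.2071 -9.6207] 0.19734513486805463
0.67 False 8.4 [ 0.6136 -0.1949  0.1347] [ 10.0959  -5.2162 -11.1038] 0.20572234841950499
0.77 False 8.6833 [ 0.6134 -0.1916  0.1407] [ 7.5752 -5.4891 -9.2406] 0.19899679073615506
0.87 False 8.9667 [ 0.6133 -0.1877  0.1463] [ 9.5099 -7.127  -9.7889] 0.1948811469593862
0.97 False 9.25 [ 0.6131 -0.1834  0.1516] [ 7.9585 -7.4097 -8.3857] 0.19485924182847036
```

View pics/a2.png

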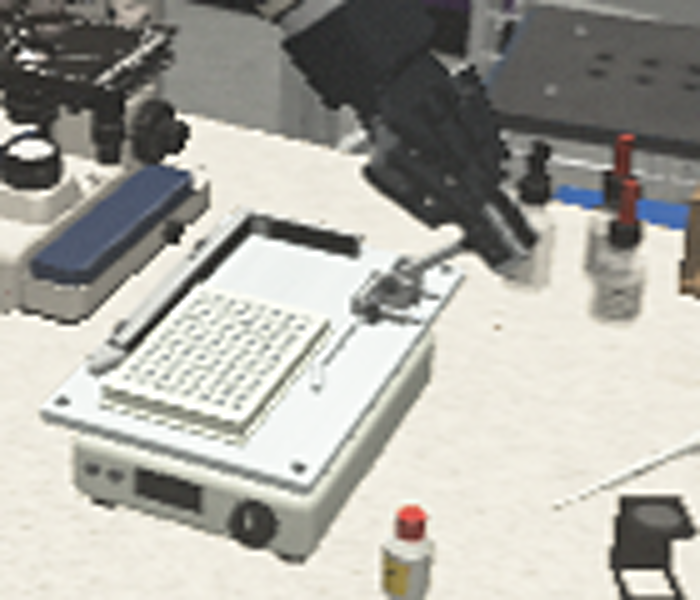

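The lever is up, with the handle rising to about (460,235) under the fingers, and the jaw is drawn back. The plate hasn't moved. Next I release and push the plate.

```bash
python3 - <<'E'
from h import *
from rig import arm,jaws,status,viewer
def st(*a):
    s=status.read_state();print(*a,s['clock'],'loc',RS.T@(s['tool_pos']-[SH[0],SH[1],0]),RS.T@s['wrist_force'],s['grip_width'])
jaws.gripper_to(.4);st('open')
R=Rpinch(.75*.97,1)
p=status.read_state()['tool_pos']
print(arm.move_straight(p-R[:,2]*.09,feed=.12,max_force=15));st('off')
jaws.gripper_to(0)
R=Rpush(0)
arm.movep(w([-.14,0,.22]),R)
arm.move_straight(w([-.14,0,.111]),feed=.12,max_force=8);st('low')
arm.hold(.3)
hit=arm.move_straight(w([-.015,0,.111]),feed=.02,max_force=6);st('pushed',hit)
E
```

```text
open 9.6083 loc [ 0.0597 -0.1121  0.1535] [ 0.262  -1.0384  0.0784] 0.40364107695412393
False
off 10.5083 loc [ 0.0593 -0.0524  0.22  ] [-0.9855 -0.3689 -0.4123] 0.4017360240958603
low 13.7167 loc [-0.1394 -0.0002  0.1118] [-0.0622 -0.2892 -0.6104] -0.004281154426718222
pushed True 18.725 loc [-0.0309  0.0001  0.1103] [-0.5816 -0.0506 -0.6422] -0.0022347674358767665
```

```bash
python3 - <<'E'
from h import *
from rig import arm,jaws,status,viewer
def st(*a):
    s=status.read_state();print(*a,s['clock'],'loc',RS.T@(s['tool_pos']-[SH[0],SH[1],0]),RS.T@s['wrist_force'])
for i in range(3):
    arm.hold(.2);st()
    hit=arm.move_straight(w([-.015,0,.111]),feed=.015,max_force=8);st('push',hit)
arm.hold(.4);st()
f=viewer.grab_frame('scene');g=viewer.grab_frame('top')
a=cv2.resize(f['img'][165:250,240:355],None,fx=5,fy=5,interpolation=cv2.INTER_CUBIC)
b=cv2.resize(g['img'][122:226,256:306+5],None,fx=4,fy=4,interpolation=cv2.INTER_CUBIC)
cv2.imwrite('pics/a3.png',np.hstack([a[:416],cv2.convertScaleAbs(b,alpha=1.5)]))
E
```

```text
18.925 loc [-0.0316  0.0002  0.1096] [ 0.4129  0.1145 -0.2504]
push True 19.3833 loc [-0.0306  0.0002  0.1091] [-0.4862  0.0026 -0.1845]
19.5833 loc [-0.0313  0.0003  0.1084] [0.63   0.3024 0.5313]
push True 20.05 loc [-0.0304  0.0003  0.108 ] [ 0.3414  0.6621 -0.7948]
20.25 loc [-0.0311  0.0004  0.1072] [ 0.7397  0.355  -1.1454]
push True 20.725 loc [-0.0303  0.0003  0.107 ] [-0.8438 -0.4983  2.3441]
21.125 loc [-0.031   0.0004  0.1063] [-0.037  -0.1518  1.7716]
```

View pics/a3.png

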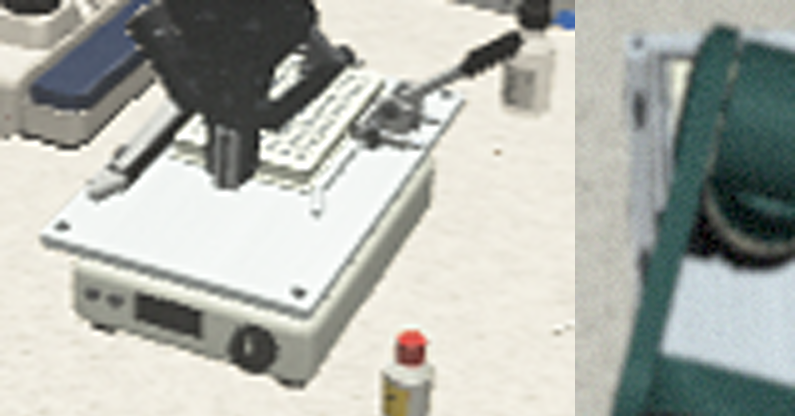

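The pushes stop repeatably at x −0.0304 at 8 N, which puts the stop face at about +0.108, inside its expected range. The picture shows the plate up at the stop and the lever still up (paddle at (495,45)). Next I back off and press the lever, stopping early once resistance rises.

```bash
cat >> h.py <<'E'
def press(q,off=.030):
    R=Rpinch(q-.25,1); return w(lv(q)+[.001,0,0])-R[:,2]*off, R
E
python3 - <<'E'
from h import *
from rig import arm,jaws,status,viewer
def st(*a):
    s=status.read_state();print(*a,s['clock'],'loc',RS.T@(s['tool_pos']-[SH[0],SH[1],0]),RS.T@s['wrist_force'])
arm.move_straight(w([-.075,0,.118]),feed=.05)
arm.move_straight(w([-.10,0,.24]),feed=.15);st('up')
P,R=press(1.0,.10);arm.movep(P,R)
f=viewer.grab_frame('scene')
cv2.imwrite('pics/a4.png',cv2.resize(f['img'][165:250,240:355],None,fx=6,fy=6,interpolation=cv2.INTER_CUBIC))
arm.hold(.2);st('above')
P,R=press(.97,.026)
print(arm.move_straight(P,feed=.04,attitude=R,max_force=4));st('touch')
E
```

```text
up 23.2667 loc [-0.1004  0.0002  0.2388] [-0.0652  0.2384 -0.7117]
above 25.225 loc [ 0.0609 -0.0468  0.2238] [-0.835  -0.709  -0.2345]
True
touch 26.8583 loc [ 0.0609 -0.0964  0.171 ] [0.3893 1.515  2.7172]
```

View pics/a4.png

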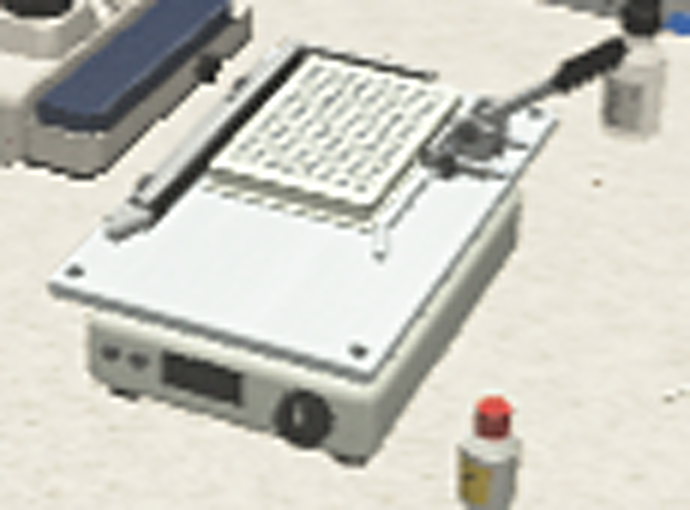

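The plate sits flush along the end stop and the lever is still up. The touch point matches the predicted paddle surface to within 1 mm. Pressing now.

```bash
cat > pr.py <<'E'
from h import *
from rig import arm,jaws,status,viewer
def fn(q,k=3):
    n=-Rpinch(q-.25,1)[:,2]; v=[]
    for _ in range(k): arm.hold(.03); v.append(status.read_state()['wrist_force']@n)
    return np.mean(v)
def qe():
    l=RS.T@(status.read_state()['tool_pos']-[SH[0],SH[1],0])
    d=l-[0,-.065,.104]; return .25+np.arctan2(d[2],-d[1])-np.arctan2(.030,.068)
def run(q0,q1,dq,lim,seg):
    for q in np.arange(q0,q1,-dq):
        P,R=press(q); hit=arm.move_straight(P,feed=.03,attitude=R,max_force=seg); F=fn(q)
        print(f"{q:.3f} est {qe():.3f} F {F:.1f} {hit} t {status.read_state()['clock']:.1f}")
        if F>lim or hit: break
E
python3 - <<'E'
from pr import *
run(.93,.35,.03,8.5,9)
E
```

```text
0.930 est 0.933 F 3.7 False t 27.2
0.900 est 0.908 F 6.2 False t 27.6
0.870 est 0.877 F 5.8 False t 27.9
0.840 est 0.844 F 6.1 False t 28.3
0.810 est 0.811 F 5.3 False t 28.6
0.780 est 0.779 F 5.2 False t 29.0
0.750 est 0.749 F 5.2 False t 29.3
0.720 est 0.719 F 5.6 False t 29.7
0.690 est 0.689 F 5.7 False t 30.0
0.660 est 0.660 F 5.9 False t 30.4
0.630 est 0.632 F 6.4 False t 30.7
0.600 est 0.608 F 7.0 False t 31.1
0.570 est 0.585 F 9.5 False t 31.4
```

```bash
python3 - <<'E'
from pr import *
run(.56,.45,.01,11.8,6)
arm.hold(.3); print(fn(.56),qe())
E
```

```text
0.560 est 0.580 F 10.3 False t 31.8
0.550 est 0.574 F 11.2 False t 32.1
0.540 est 0.567 F 12.7 False t 32.5
12.012140277638212 0.5667001885844782
```

Firm at about 12 N. Backing off to look.

```bash
python3 - <<'E'
from pr import *
P,R=press(.567,.10); arm.move_straight(P,feed=.08); 
arm.movep(w([.0,-.22,.33]),Rpinch(0,1))
f=viewer.grab_frame('scene');g=viewer.grab_frame('top')
a=cv2.resize(f['img'][165:250,240:355],None,fx=4,fy=4,interpolation=cv2.INTER_CUBIC)
b=cv2.convertScaleAbs(cv2.resize(g['img'][122:226,264:346],None,fx=4,fy=4,interpolation=cv2.INTER_CUBIC),alpha=1.5)
o=np.zeros((416,a.shape[1]+b.shape[1],3),np.uint8);o[:a.shape[0],:a.shape[1]]=a;o[:,a.shape[1]:]=b
cv2.imwrite('pics/a5.png',o);print(o.shape,status.read_state()['clock'],status.read_state()['wrist_force'])
E
```

```text
(416, 788, 3) 34.7333 [ 0.1865  0.754  -0.2361]
```

View pics/a5.png

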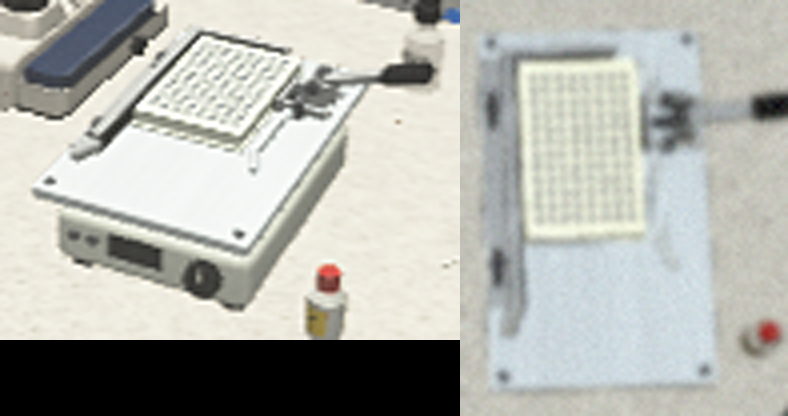

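The plate is at the stop against the fence and the lever holds at about level with the jaw on the plate. I'll now measure the plate's yaw against the platform, without a picture.

```bash
python3 - <<'E'
from pr import *
g=np.mean([viewer.grab_frame('top')['img'].astype(float) for _ in range(8)],0)
f=F['top']
def rect(uv,z):
    p=cv2.undistortPoints(np.float64(uv).reshape(-1,1,2),f['intrinsics'],f['dist_coeffs']).reshape(-1,2)
    d=np.c_[p,np.ones(len(p))]@f['R'];c=-f['R'].T@f['t'];P=c+d*((z-c[2])/d[:,2])[:,None];return (P-[SH[0],SH[1],0])@RS
s=g[:,:,2]-g[:,:,0]   # red-blue: cream plate positive, alu negative
def cross(line,th):
    i=np.where(np.diff((line>th).astype(int))!=0)[0]; return [k+(th-line[k])/(line[k+1]-line[k]) for k in i]
r0=range(142,178); l=[];r=[]
for y in r0:
    x=cross(s[y,275:322],(s[150:175,283:303].mean()+s[190:210,283:310].mean())/2)
    if len(x)>=2: l.append((x[0]+275,y)); r.append((x[-1]+275,y))
t=[];b=[]
for xx in range(287,302):
    y=cross(s[125:195,xx],(s[150:175,283:303].mean()+s[190:210,283:310].mean())/2)
    if len(y)>=2:t.append((xx,y[0]+125));b.append((xx,y[-1]+125))
for n,q in(('left',l),('right',r)):
    P=rect(q,.0944);k=np.polyfit(P[:,0],P[:,1],1);print(n,len(q),'yaw',k[0],'y',P[:,1].mean(),'res',np.std(P[:,1]-np.polyval(k,P[:,0])))
for n,q in(('far',t),('near',b)):
    P=rect(q,.0944);k=np.polyfit(P[:,1],P[:,0],1);print(n,len(q),'yaw',-k[0],'x',P[:,0].mean(),'res',np.std(P[:,0]-np.polyval(k,P[:,1])))
# platform right/left edges as yaw reference (gray gradient: blue-red alu vs bench)
pr=[]
for y in range(185,212):
    x=cross(s[y,305:340],(s[190:210,283:310].mean()+s[185:215,345:360].mean())/2)
    if x: pr.append((x[0]+305,y))
P=rect(pr,.08);k=np.polyfit(P[:,0],P[:,1],1);print('platR',len(pr),k[0],P[:,1].mean(),np.std(P[:,1]-np.polyval(k,P[:,0])))
E
```

```text
left 36 yaw 0.009930169501496744 y 0.05080650386409925 res 0.00042004810328219645
right 36 yaw -0.17888179945284655 y -0.04432499403692033 res 0.01012109203324244
far 15 yaw 0.03308509984432846 x 0.1239447012541432 res 0.00013255658905154055
near 15 yaw 0.018513460334013798 x -0.024511321097346606 res 0.000236820689864957
platR 27 0.006875939533924518 -0.08256659348267402 0.00037529735995536203
```

```bash
python3 - <<'E'
from pr import *
f=F['top']; ims=[viewer.grab_frame('top')['img'].astype(float) for _ in range(10)]
g=np.mean(ims,0)
s=g[:,:,2]-g[:,:,0]
for y in (140,150,160,170,178,181): print(y,s[y,272:312:1].round().astype(int))
print('col292',s[128:190,292].round().astype(int))
print('col284',s[172:190,284].round().astype(int),'col300',s[172:190,300].round().astype(int))
E
```

```text
140 [-6 -4 -2 -4 -3  0  7 10 12  9 10 10 11  9 10 10  8  9 11 10  9 11 10  9
 10 10  8  9 10  8  9 10  8  9 12 10  3 -8 -9 -7]
150 [-2 -3 -4 -6 -6 -4  4 10 10 10  7  7  9  6  7  9  6  6  8  8  7  7  8  6
  7  9  7  8 10  8  7  8  8  7  8 11 10  5 -4 -6]
160 [-5 -6 -4 -2 -4 -4  2  7  9 10  7  7  9  7  6  6  7  6  9 10  6  7  9  8
  7  7  8  7  8  9  7  8 10  7  7 10 11  4 -4 -9]
170 [-6 -5 -4 -4 -6 -5  0  6  9 10  7  6  7  8  7  6  9  7  6  8  7  5  7  9
  6  8 10  7  7  9  8  6  8  8  7  9 10  7 -2 -9]
178 [-5 -5 -6 -4 -5 -6 -5  2 12 11 10  9  9 11 10 10 11 10 10 12 12 10 12 12
 11 12 12 12 12 12 13 12 13 13 12 12 13 11  3 -7]
181 [-5 -6 -5 -5 -5 -5 -6  2  7  7  7  6  6  6  7  8  8  8  7  6  6  6  7  7
  7  5  6  6  5  5  6  4  6  8  8  8  6  2 -3 -9]
col292 [  5   0  -6 -10  -8  -6  -3  -1   6  12  13  12   9   7   7   7   6   8
   8   6   6   8   7   7   7   7   6   6   6   6   8   8   6   9  10   7
   7   7   6   8   8   7   7   8   8   7   8   8   7   8  12  13  10   6
  -1  -9 -11 -10 -11 -11 -12 -12]
col284 [  8   7   7   8   6   7   9  11   9   6   0  -7 -11 -11 -12 -12 -12 -11] col300 [  7   6   7   7   6   9  12  12  11   5  -3  -9 -11 -11 -12 -11 -12 -12]
```

```bash
python3 - <<'E'
from pr import *
f=F['top']; g=np.mean([viewer.grab_frame('top')['img'].astype(float) for _ in range(10)],0); s=g[:,:,2]-g[:,:,0]
def rect(uv,z):
    p=cv2.undistortPoints(np.float64(uv).reshape(-1,1,2),f['intrinsics'],f['dist_coeffs']).reshape(-1,2)
    d=np.c_[p,np.ones(len(p))]@f['R'];c=-f['R'].T@f['t'];P=c+d*((z-c[2])/d[:,2])[:,None];return (P-[SH[0],SH[1],0])@RS
def edge(line,a,b,th=1.):
    L=line[a:b+1]
    for k in range(len(L)-1):
        if (L[k]-th)*(L[k+1]-th)<=0: return a+k+(th-L[k])/(L[k+1]-L[k])
def fit(n,q,z,ax):
    q=[v for v in q if None not in v];P=rect(q,z);u,v=(P[:,0],P[:,1]) if ax==0 else (P[:,1],P[:,0])
    for _ in range(2):
        k=np.polyfit(u,v,1);e=v-np.polyval(k,u);m=abs(e)<2*e.std()+1e-5;u,v=u[m],v[m]
    print(n,len(u),'yaw %.4f'%(k[0]*(1 if ax==0 else -1)),'pos %.4f'%v.mean(),'res %.5f'%e.std())
R=range(139,179)
fit('left',[(edge(s[y],274,284),y) for y in R],.0944,0)
fit('right',[(edge(s[y],304,315),y) for y in R],.0944,0)
C=range(281,307)
fit('far',[(x,edge(s[:,x],132,142)) for x in C],.0944,1)
fit('near',[(x,edge(s[:,x],176,188)) for x in C],.087,1)
gr=g.mean(2)
for y in(145,200): print(gr[y,262:282].round().astype(int),s[y,262:282].round().astype(int))
fit('platR',[(edge(s[y],315,335,(s[190:210,283:310].mean()+s[185:215,345:360].mean())/2),y) for y in range(170,212)],.08,0)
th=(s[190:210,283:310].mean()+s[185:215,345:360].mean())/2
fit('platN',[(x,edge(s[:,x],205,228,th)) for x in range(276,325)],.08,1)
fit('platF',[(x,edge(s[:,x],120,131,th)) for x in range(274,322)],.08,1)
E
```

```text
left 39 yaw 0.0090 pos 0.0496 res 0.00029
right 40 yaw -0.0017 pos -0.0368 res 0.00096
far 26 yaw -0.0181 pos 0.1061 res 0.00113
near 25 yaw 0.0067 pos -0.0222 res 0.00026
[132 132 132 132 130 120 107 104  95  76  77  89  92 102 104  94 111 145
 156 143] [ 7  7  6  7  6  6  2 -4 -4 -3 -4 -4 -5 -6 -5 -1  6  9 11  9]
[128 123 120 122 127 128 129 124 121 134 141 139 130 117 111 110 105 107
 126 141] [  8   8   8   8   7   7   8   6   1  -6 -10 -10  -9  -5  -2  -2   0  -4
  -9 -11]
platR 42 yaw 0.0106 pos -0.0824 res 0.00036
platN 48 yaw 0.0097 pos -0.1216 res 0.00030
platF 43 yaw 0.0133 pos 0.1277 res 0.00029
```

The plate's yaw relative to the platform is about 0.002–0.004 rad, and its measured length is 128.3 mm, so that's consistent. Two checks by feel remain: touch the near face again at the same threshold, then re-test the lever.

```bash
python3 - <<'E'
from pr import *
def st(*a):
    s=status.read_state();print(*a,s['clock'],'loc',RS.T@(s['tool_pos']-[SH[0],SH[1],0]),RS.T@s['wrist_force'])
R=Rpush(0)
arm.movep(w([-.10,0,.22]),R)
arm.move_straight(w([-.06,0,.112]),feed=.12,max_force=8);arm.hold(.2)
hit=arm.move_straight(w([-.022,0,.112]),feed=.02,max_force=6);st('touch',hit)
arm.move_straight(w([-.07,0,.118]),feed=.06)
arm.move_straight(w([-.10,0,.24]),feed=.15)
P,R=press(.60,.10);arm.movep(P,R);arm.hold(.2)
P,R=press(.60,.034);arm.move_straight(P,feed=.06,max_force=5)
run(.60,.53,.01,11.8,9)
E
```

```text
touch True 39.9917 loc [-0.031   0.0001  0.1113] [-0.6489  1.2777 -1.0461]
0.600 est 0.600 F 0.2 False t 45.1
0.590 est 0.590 F -0.1 False t 45.5
0.580 est 0.586 F 3.6 False t 45.8
0.570 est 0.584 F 6.4 False t 46.1
0.560 est 0.582 F 8.0 False t 46.5
0.550 est 0.578 F 9.7 False t 46.9
0.540 est 0.573 F 11.2 False t 47.2
```

The plate is home: it touched at −0.0310 against −0.0309 before. The lever seems to have relaxed slightly after release (0.567 to about 0.585), so I'll press to the upper end of the firm band and re-check.

```bash
python3 - <<'E'
from pr import *
run(.535,.48,.008,13.7,5)
arm.hold(.5);print(fn(.55),qe())
P,R=press(.555,.045); arm.move_straight(P,feed=.05); arm.hold(1.)
n=-R[:,2]
P,R=press(.567,.0305+.004); arm.move_straight(P,feed=.03)
hit=arm.move_straight(press(.55,.027)[0],feed=.01,max_force=4);print('retouch',hit,qe(),status.read_state()['clock'])
E
```

```text
0.535 est 0.570 F 11.7 False t 47.5
0.527 est 0.565 F 12.3 False t 47.9
0.519 est 0.559 F 12.6 False t 48.2
0.511 est 0.554 F 13.1 False t 48.6
0.503 est 0.549 F 14.3 False t 49.0
14.341656454031593 0.5486944755954846
retouch True 0.5874083181230285 52.025
```

```bash
python3 - <<'E'
from pr import *
P,R=press(.587,.10); arm.move_straight(P,feed=.08); arm.movep(w([.0,-.22,.33]),Rpinch(0,1))
f=viewer.grab_frame('scene');g=viewer.grab_frame('top')
a=cv2.resize(f['img'][165:250,240:355],None,fx=4,fy=4,interpolation=cv2.INTER_CUBIC)
b=cv2.convertScaleAbs(cv2.resize(g['img'][122:226,264:346],None,fx=4,fy=4,interpolation=cv2.INTER_CUBIC),alpha=1.5)
o=np.zeros((416,a.shape[1]+b.shape[1],3),np.uint8);o[:a.shape[0],:a.shape[1]]=a;o[:,a.shape[1]:]=b
cv2.imwrite('pics/a6.png',o);print(status.read_state()['clock'],status.read_state()['wrist_force'])
E
```

```text
53.8917 [ 0.1068 -0.3249  0.041 ]
```

View pics/a6.png

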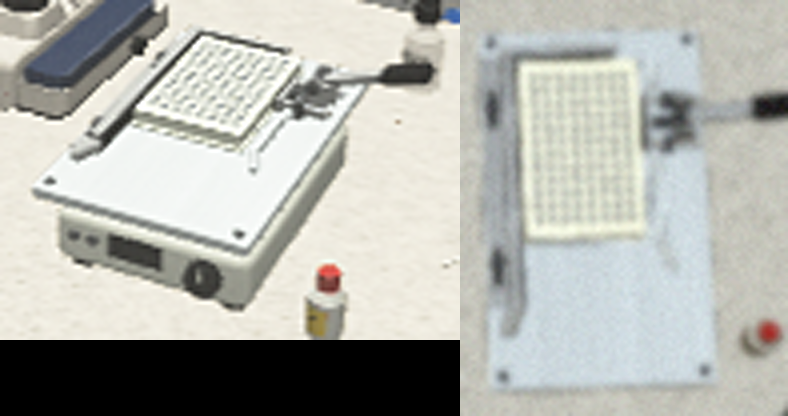

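The plate is flush with the stop and fence, the jaw is on it, the lever is holding, the bottle hasn't moved and the arm is clear. Handing in.

```bash
python3 -c "
from rig import arm
print(arm.close_job())"
```

```text
the job is handed in; nothing more can be done
None
```

I released the clamp, slid the plate home against the end stop, clamped it and handed the job in at about 54 s of the 69 s allowed. The hand-in gives no verdict, so the results below rest on my own checks.

- **Lever up:** I pinched the paddle and swung it in an arc to about 0.97 rad. The picture showed the lever up and the jaw drawn back.
- **Plate home:** I pushed at 15–20 mm/s, stopping each time the force had changed by 6–8 N. It stopped at the same place each time, and touched within 0.1 mm of there after clamping. In the top view it was about 0.002–0.004 rad off straight.
- **Clamp:** the jaw met the plate at about 0.6 rad. I pressed to about 12 N, then again to about 14 N. In the final pictures the lever holds, the oil bottle hasn't moved and the arm is clear; I did not measure the other bystanders.

**Check that disagreed:** after each release the lever touched again at about 0.585 rad, higher than the 0.55–0.57 rad reached while pressing. Either it springs back a little or the fingers flex under load. From the lever forces I estimate 15–20 N of jaw force remains, above the 10 N needed, but I could not measure it directly.

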